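# Feel for the tin of coins and slide it onto the scale

## Robot

A 6-joint arm with a two-finger parallel gripper is mounted at the origin on the work surface. World frame = base frame: x ahead of the robot, y to its left, z up, the work surface at z = 0. Lengths are in m, angles in rad, forces in N, time in s.
With the tool pointing down it reaches from about 0.275 to 0.825 m from the base axis. Payload 5.2 kg.
Tool frame: the origin (TCP) lies at the very end of the fingers, on their centre line; the grasp point (between the pads) lies 19 mm behind it (robot.tcp_to_grasp is the distance from the TCP to the grasp point, in m); z points along the fingers, y is the line along which they close (so a half turn about z gives the same grasp; the last joint's range is limited). The gripper opens to 93 mm and grips with 3 to 60 N. Pads are 15 mm wide; open, the fingers measure 128 mm over their backs; the gripper's body (75 mm by 188 mm) begins 65 mm behind the grasp point.
Start: joints at [-1.371, 0.259, 1.535, -0, 1.348, -0.203], TCP at [0.216, -0.506, 0.219] pointing down, gripper open.
Joint ranges: [-3.14, 3.14], [-0.91, 2.08], [0.19, 2.58], [-1.22, 4.36], [0.22, 2.71], [-3.12, 3.12]. Speed limits (rad/s): [2.57, 2.57, 3.14, 3.14, 3.14, 3.14].

## Interface

Orientations are given as a 3x3 rotation matrix whose columns are the frame's x, y, z axes.
In Python, from workcell import robot gives the robot as it stands.
- The arm moves only by the shell command python3 -m pendant 'ROWS'. ROWS is JSON, a list of rows, each a list of 7 numbers: the opening, from -1 (shut) to 1 (fully open), then the shift along the tool's x, y, z each as a share of 0.4 m, from -1 to 1, then the turn, a rotation vector about the tool's x, y, z each as a share of 60 degrees, from -1 to 1. A call has 1 to 20 rows; each row shifts and turns the commanded pose from where the row before left it, along the tool's axes as they then stand; what a row does not reach is not made up. A row lasts 1/8 s, in which the tool goes at most 62.5 mm and 10.7 degrees, less where a joint would pass 70% of its speed; a pose out of reach is approached as far as the arm can. A call with a number of a shift or a turn outside -1 to 1 is refused whole. A call with a gripper value outside its range is refused whole. The fingers move at their own pace and stop on an object; the grip force is fixed at half the most. Time passes only in rows, so rows that do not move let the fingers close. It gives the time, the measured TCP pose, the force, the opening and the grip force at its end, in the units of the state.
- robot.observe(): the state, without advancing time (a new reading comes with each control period).
- robot.snapshot(name): name is "scene" or "side" or "wrist"; returns the picture (480x640x3 uint8, red, green, blue); there is no depth.
- robot.calibration(name): a dict with "fovy" (degrees; the focal length in pixels is half the picture's height over the tangent of half this angle, whatever the lens; pixels are square), "cx", "cy" (the principal point, pixels), "origin" and "orientation" of the camera in the world. Camera axes: x right, y down, z forward; pixel columns grow to the right and rows downward; lengths in m; the calibration is good to about 2 mm. A picture is of the moment at which its call begins: read the wrist's pose just before it. calibration takes no time and is no camera call; for the wrist camera it gives the pose at the moment of the call.
- robot.finish_job(): hands the job in; it is judged then, once.
The state is a dict: "time": time; "joint_positions": joint angles; "joint_velocities": joint speeds; "tau": joint torques, N m; "position": TCP position; "orientation": TCP orientation; "ft_force": force on the tool from outside, world axes, zero at the start; "ft_torque": the same for the moment, N m; "grip_width": finger opening in m; "grip_force": force on a finger pad.
Only numpy, scipy, OpenCV 4.12 (cv2) and the standard library are available. Lean on these libraries where they do the work, as an engineer would, in place of code of your own. Each camera call takes 0.05 s, during which the arm holds its last target. There are 200 camera calls.

## Task

Three identical closed tins stand in a row on the market stall's display board: one is heavy with the day's coins, the other two are empty. Nudge them to feel which is the heavy one, then slide only that tin straight off the board onto the scale's plate so that it stands wholly on the plate by itself. Leave the two empty tins standing on the board, never put one on the scale, tip nothing over, and leave the jar, tart, loaf and cake server where they are.

Things in the scene. Friction and masses are not known exactly. Their poses are not given: they have to be found in the camera images.
- tin_a: one of three identical square closed tins of bare steel, 75 x 75 x 58 mm (push it, too wide to grasp), in a row on the board about 115 mm apart, order random. Origin: centre of underside; z up, x roughly away from the robot, square to a side. One of the three, not always the same, holds the coins (0.75 to 0.95 kg in all), the others are empty (0.18 to 0.25 kg): only force tells
- tin_b: another such tin, exactly like tin_a; it may be the one with the coins
- tin_c: another such tin, exactly like tin_a; it may be the one with the coins
- board: fixed wooden display board, 140 mm deep (x -85 to +55 mm), 500 mm wide (y +-250 mm), top 60 mm above the table; the counter scale is fastened directly behind it. Origin: on the table under the board; x points away from the robot across the board to the scale, y along the board, z up. On it: the tins, jar (y about +215 mm) and tart (y about -215 mm)
- plate_c (a point): centre of the top of the scale's flat bare steel plate, 180 mm (x) by 340 mm (y), axes as the board's, 148 mm beyond the board's origin. Unloaded it is level with the board's top, 3 mm gap between, no rim: a tin slides straight across. Beyond it lies only a display head 40 mm high: a tin pushed too far falls off
- plate (a joint): how far the spring-borne weighing plate has sunk, in m: 0 empty, under 0.001 with one empty tin, 0.0022 to 0.003 with the tin of coins
- jar: honey jar, 48 mm across, 70 mm high, on the left (+y) end of the board; leave alone. Origin: centre of its underside
- tart: small round tart, 50 mm across, 28 mm high, on the right (-y) end of the board; leave alone. Origin: centre of its underside
- loaf: small loaf, 150 x 55 x 45 mm, on the table left of the scale; leave alone. Origin: centre of its underside
- server: cake server, 200 mm long, lying on the table right of the scale; leave alone
Things that resemble listed ones, but are neither listed nor needed, are in the scene too. What is shaped like the tin_a but blue or red is not meant.

How it is judged:
At the end, for the whole second after the job is handed in: The coin tin stands upright, still and wholly on the scale plate (centre within 57 mm of the plate's centre in x, 138 mm in y), the plate sunk over 1.7 mm; the other two tins stand upright and still on the board (centres on it, at least 5 mm short of its scale-side edge) (value of joint plate above 0.0017 m and angle between each of tin_a, tin_b, tin_c's own z axis and vertical below 0.1 rad and linear speed of each of tin_a, tin_b, tin_c below 0.01 m/s and ((x of tin_a in the frame of plate_c between -0.057 and 0.057 m and y of tin_a in the frame of plate_c between -0.138 and 0.138 m and x of tin_b in the frame of board between -0.085 and 0.05 m and z of each of tin_b, tin_c in the frame of board above 0.054 m and x of tin_c in the frame of board between -0.085 and 0.05 m) or (x of tin_b in the frame of plate_c between -0.057 and 0.057 m and y of tin_b in the frame of plate_c between -0.138 and 0.138 m and x of tin_a in the frame of board between -0.085 and 0.05 m and z of each of tin_a, tin_c in the frame of board above 0.054 m and x of tin_c in the frame of board between -0.085 and 0.05 m) or (x of tin_c in the frame of plate_c between -0.057 and 0.057 m and y of tin_c in the frame of plate_c between -0.138 and 0.138 m and x of tin_a in the frame of board between -0.085 and 0.05 m and z of each of tin_a, tin_b in the frame of board above 0.054 m and x of tin_b in the frame of board between -0.085 and 0.05 m))); the robot touches nothing.
It fails at once if an empty tin is left on the scale (a tin stands free on the plate and the plate hardly sinks) ((x of tin_a in the frame of plate_c between -0.045 and 0.045 m and y of tin_a in the frame of plate_c between -0.142 and 0.142 m and z of tin_a in the frame of plate_c below 0.003 m and contact force between tin_a and the arm below 0.05 N and contact force between tin_a and the fingers below 0.05 N and linear speed of tin_a below 0.01 m/s and value of joint plate below 0.0014 m) or (x of tin_b in the frame of plate_c between -0.045 and 0.045 m and y of tin_b in the frame of plate_c between -0.142 and 0.142 m and z of tin_b in the frame of plate_c below 0.003 m and contact force between tin_b and the arm below 0.05 N and contact force between tin_b and the fingers below 0.05 N and linear speed of tin_b below 0.01 m/s and value of joint plate below 0.0014 m) or (x of tin_c in the frame of plate_c between -0.045 and 0.045 m and y of tin_c in the frame of plate_c between -0.142 and 0.142 m and z of tin_c in the frame of plate_c below 0.003 m and contact force between tin_c and the arm below 0.05 N and contact force between tin_c and the fingers below 0.05 N and linear speed of tin_c below 0.01 m/s and value of joint plate below 0.0014 m)).
It fails at once if a tin is tipped over or falls off the board or the scale (angle between any of tin_a, tin_b, tin_c's own z axis and vertical above 0.6 rad or height (world z) of any of tin_a, tin_b, tin_c below 0.035 m).
It fails at once if a bystander (jar, tart, loaf or cake server) is shoved more than 40 mm (distance of any of jar, tart, loaf, server from where it was at the start of the episode above 0.04 m).
It also fails if it takes over 64 s, if anything falls off the work surface, if the arm or the gripper's body presses on something with over 40 N, if the wrist force passes 120 N, or if a joint passes its speed limit or range.

## Working session

There is one attempt and no reset: what is moved stays moved. The work goes in short steps, Python scripts to look and compute and a shell command to move; the robot and the scene stay as the last step left them, time stands still between calls to the robot, and variables do not carry over. Pictures are saved under pics/ and viewed, at most 10 in all, crops included, and the job is handed in when it is done.

```bash
mkdir -p pics; ls
python3 - <<'E'
from workcell import robot
import cv2, numpy as np
s=robot.observe(); print(s['time'],s['position'],np.round(s['orientation'],3).tolist(),s['ft_force'],s['grip_width'])
for n in ("scene","side"):
    im=robot.snapshot(n); cv2.imwrite(f"pics/{n}0.png",im[:,:,::-1])
    c=robot.calibration(n); print(n,{k:np.round(v,4).tolist() for k,v in c.items()})
E
```

```text
pics
0.0 [ 0.21551225 -0.50540082  0.21781244] [[0.92, 0.392, -0.0], [0.392, -0.92, 0.002], [0.0, -0.002, -1.0]] [-0.51235703  0.10718801 -0.44247343] 0.09288978960631847
scene {'fovy': 45.4468, 'cx': 316.5739, 'cy': 223.5957, 'origin': [1.4357, 0.3878, 0.8381], 'orientation': [[-0.394, 0.5774, -0.7152], [0.919, 0.261, -0.2955], [0.016, -0.7737, -0.6334]]}
side {'fovy': 57.378, 'cx': 319.222, 'cy': 237.9307, 'origin': [0.4107, -0.69, 0.5579], 'orientation': [[0.9835, -0.1159, 0.1387], [-0.1799, -0.5508, 0.815], [-0.0181, -0.8265, -0.5626]]}
```

View pics/scene0.png

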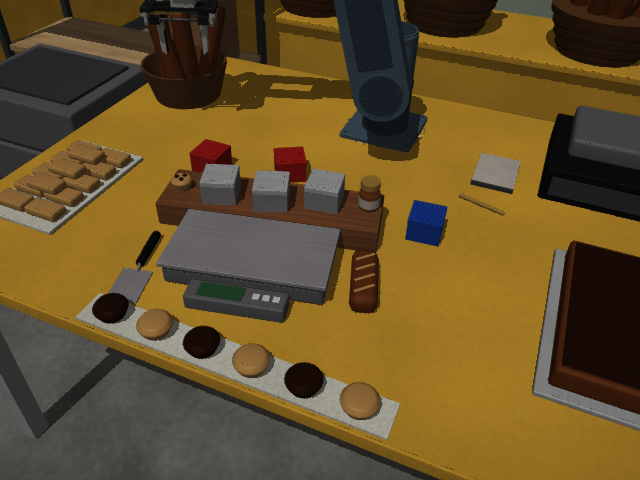

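View pics/side0.png

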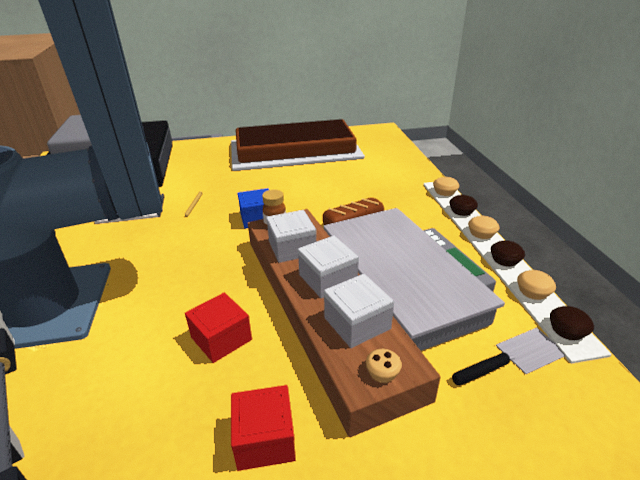

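The scene picture shows the three bare-steel tins on the board at about (220,184), (271,190) and (325,190). The look-alikes are two red boxes at (211,156) and (290,163) and a blue box at (427,222), all on the table; these are not meant. The grey plate lies at about (250,250), with the tart at (181,180) and the jar at (370,193).

```bash
cat > h.py <<'E'
import numpy as np, cv2
from workcell import robot
def ray(n,px,z,c=None):
    c=c or robot.calibration(n); f=240/np.tan(np.radians(c['fovy'])/2)
    px=np.atleast_2d(px).astype(float)
    d=np.c_[(px[:,0]-c['cx'])/f,(px[:,1]-c['cy'])/f,np.ones(len(px))]@np.array(c['orientation']).T
    o=np.array(c['origin']); return o+d*((z-o[2])/d[:,2])[:,None]
E
python3 - <<'E'
from h import *
for n in("scene","side"):
    im=cv2.imread(f"pics/{n}0.png"); hsv=cv2.cvtColor(im,cv2.COLOR_BGR2HSV)
    if n=="scene": pts=[(220,172),(271,178),(325,178),(250,250),(220,195),(271,200),(325,200)]
    else: pts=[(291,225),(328,255),(358,297),(410,270),(375,325)]
    for p in pts: print(n,p,hsv[p[1],p[0]])
a=cv2.resize(cv2.imread("pics/scene0.png")[140:310,150:400],None,fx=3,fy=3,interpolation=cv2.INTER_CUBIC)
cv2.imwrite("pics/crop1.png",a)
E
```

```text
scene (220, 172) [ 60   2 123]
scene (271, 178) [ 30   2 123]
scene (325, 178) [ 60   2 123]
scene (250, 250) [173  10 100]
scene (220, 195) [173  15  70]
scene (271, 200) [150   4  69]
scene (325, 200) [170  10  73]
side (291, 225) [108   6 224]
side (328, 255) [108   6 224]
side (358, 297) [100   3 225]
side (410, 270) [154  10 184]
side (375, 325) [163  15 120]
```

View pics/crop1.png

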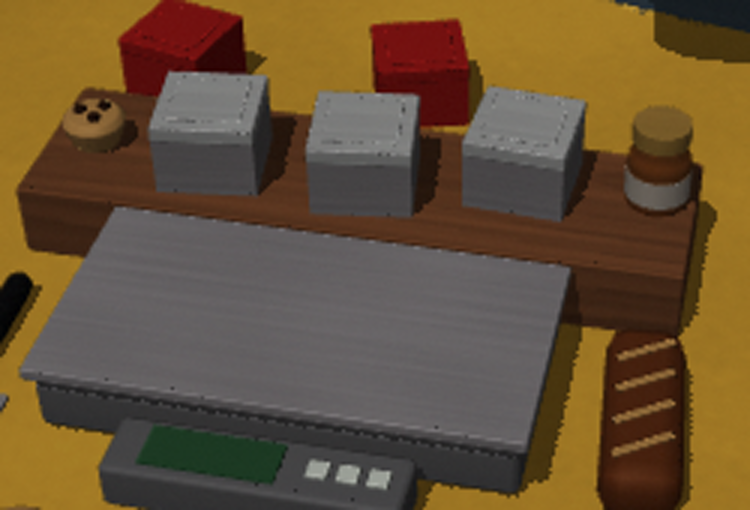

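The crop confirms three grey steel tins on the board, at crop pixels (210,130), (363,150) and (523,150). Both red boxes stand on the table in front of the board. The tins are turned slightly differently from one another.

Run:
```python
from h import *
def comps(n,lo,hi,z,amin,amax,smax=30):
    im=cv2.imread(f"pics/{n}0.png"); hsv=cv2.cvtColor(cv2.GaussianBlur(im,(3,3),0),cv2.COLOR_BGR2HSV)
    m=cv2.inRange(hsv,(0,0,lo),(179,smax,hi)); m=cv2.morphologyEx(m,cv2.MORPH_CLOSE,np.ones((5,5)))
    m=cv2.morphologyEx(m,cv2.MORPH_OPEN,np.ones((5,5)))
    for c in cv2.findContours(m,cv2.RETR_EXTERNAL,cv2.CHAIN_APPROX_NONE)[0]:
        A=cv2.contourArea(c)
        if not amin<A<amax: continue
        w=ray(n,c[:,0],z)[:,:2]
        if not(.2<w[:,0].mean()<.8 and abs(w[:,1].mean())<.45): continue
        r=cv2.minAreaRect((w*1000).astype(np.float32))
        print(n,A,c[:,0].mean(0).round(),'ctr',np.round(r[0],1),'size',np.round(r[1],1),'ang',round(r[2],1))
for a in [("scene",108,145,.118,400,4000),("side",205,245,.118,700,6000),("scene",85,108,.06,4000,40000),("side",160,203,.06,4000,40000)]: comps(*a)
# board corners picked in crop (scene): far-right-end etc
B=np.array([(18,188),(85,88),(701,166),(688,268)])/3+[150,140]
w=ray("scene",B,.06)*1000; print(w.round(1)[:,:2])
w=ray("side",[(348,415),(438,378)],.06)*1000; print(w.round(1)[:,:2])
P=np.array([(20,375),(117,207),(570,267),(522,447)])/3+[150,140]
w=ray("scene",P,.06)*1000; print(w.round(1)[:,:2], w.mean(0))
```

```text
scene 583.5 [271. 181.] ctr [529.  -97.5] size [72.3 72.3] ang 21.5
scene 584.0 [325. 181.] ctr [480.2   9.2] size [74.9 71.9] ang 9.6
scene 565.5 [219. 174.] ctr [ 552.1 -213.2] size [74.2 72.2] ang 20.2
side 1547.5 [358. 296.] ctr [ 549.4 -213.9] size [73.7 73.7] ang 20.3
side 1032.0 [328. 253.] ctr [526.1 -97.7] size [74.5 74.2] ang 21.1
side 727.5 [290. 223.] ctr [475.2   9.4] size [72.9 74. ] ang 8.4
scene 9450.0 [253. 249.] ctr [677.7 -69. ] size [180.1 335.9] ang 12.4
side 10454.0 [410. 269.] ctr [680.1 -69.5] size [198.8 338.5] ang 12.4
[[ 636.9 -330.2]
 [ 504.7 -359.8]
 [ 400.   124.5]
 [ 519.9  153.8]]
[[ 497.5 -367.8]
 [ 631.1 -336.5]]
[[ 803.6 -210.1]
 [ 626.2 -251. ]
 [ 553.3   77.2]
 [ 730.   114. ]] [678.26658207 -67.46888589  60.        ]
```

```bash
cat >> h.py <<'E'
O=np.array([534,-100.3]); a=np.radians(12.4); R=np.array([[np.cos(a),np.sin(a)],[-np.sin(a),np.cos(a)]])
def st():
    s=robot.observe(); p=s['position']*1 if False else np.array(s['position'])*1000
    F=np.array(s['ft_force']); X=np.array(s['orientation'])[:,0]
    print('t',round(s['time'],2),'board xy',(R@(p[:2]-O)).round(1),'z',p[2].round(1),'toolx deg',round(float(np.degrees(np.arctan2(X[1],X[0]))),1),'Fboard',(R@F[:2]).round(2),'Fz',F[2].round(2),'w',round(s['grip_width'],4))
E
python3 -m pendant '[[-0.35,0,0,0,0,0,0.09],[-0.35,0,0,0,0,0,0.088],[-0.35,0.078,-0.053,0,0,0,0],[-0.35,0.078,-0.053,0,0,0,0],[-0.35,0.078,-0.053,0,0,0,0],[-0.35,0.078,-0.053,0,0,0,0],[-0.35,0.078,-0.053,0,0,0,0],[-0.35,0.078,-0.053,0,0,0,0],[-0.35,0.078,-0.053,0,0,0,0],[-0.35,0.078,-0.053,0,0,0,0],[-0.35,0.078,-0.053,0,0,0,0],[-0.35,0.078,-0.053,0,0,0,0],[-0.35,0,0,0,0,0,0],[-0.35,0,0,0,0,0,0]]'; python3 -c "from h import *;st()"
```

```text
time: 1.85
position: [0.4744, -0.232, 0.2183]
orientation: [[0.977, 0.215, -0.001], [0.215, -0.977, 0.0], [-0.001, -0.0, -1.0]]
ft_force: [-0.1, -0.2, 0.5]
grip_width: 0.03
grip_force: 0.0
t 1.85 board xy [ -86.5 -115.8] z 218.3 toolx deg 12.4 Fboard [-0.17 -0.19] Fz 0.5 w 0.03
```

Good. Next I descend behind tin A with the TCP at z 75 mm and settle.

```bash
python3 -m pendant '[[-0.35,0,0,0.09,0,0,0],[-0.35,0,0,0.09,0,0,0],[-0.35,0,0,0.09,0,0,0],[-0.35,0,0,0.09,0,0,0],[-0.35,0,0,0,0,0,0],[-0.35,0,0,0,0,0,0]]' >/dev/null; python3 -c "from h import *;st()"
for i in 1 2; do python3 -m pendant '[[-0.35,0.01,0,0,0,0,0],[-0.35,0.01,0,0,0,0,0]]' >/dev/null; python3 -c "from h import *;st()"; done
for i in 1 2 3 4 5 6; do python3 -m pendant '[[-0.35,0.01,0,0,0,0,0]]' >/dev/null; python3 -c "from h import *;st()"; done
```

```text
t 2.6 board xy [ -86.1 -117. ] z 75.8 toolx deg 12.3 Fboard [ 0.17 -0.55] Fz 0.22 w 0.0306
t 2.85 board xy [ -77.2 -116.6] z 76.0 toolx deg 12.4 Fboard [0.23 0.56] Fz -0.7 w 0.0298
t 3.1 board xy [ -69.5 -115.8] z 74.9 toolx deg 12.4 Fboard [0.36 0.6 ] Fz 0.21 w 0.0303
t 3.23 board xy [ -65.7 -115.7] z 74.7 toolx deg 12.4 Fboard [-0.64 -0.18] Fz -0.02 w 0.0301
t 3.35 board xy [ -61.8 -115.7] z 74.6 toolx deg 12.4 Fboard [-2.05  0.09] Fz 1.21 w 0.0303
t 3.48 board xy [ -58.2 -115.5] z 74.4 toolx deg 12.4 Fboard [-1.95 -0.1 ] Fz 0.55 w 0.03
t 3.6 board xy [ -54.  -115.6] z 74.5 toolx deg 12.4 Fboard [-1.57  0.5 ] Fz -0.06 w 0.0302
t 3.73 board xy [ -49.9 -115.8] z 74.6 toolx deg 12.4 Fboard [-1.69  0.86] Fz 0.08 w 0.0301
t 3.85 board xy [ -45.8 -115.8] z 74.6 toolx deg 12.4 Fboard [-0.62  0.97] Fz -0.31 w 0.0298
```

```bash
python3 -m pendant '[[-0.35,-0.055,0,0,0,0,0],[-0.35,-0.055,0,0,0,0,0],[-0.35,0,-0.1,0,0,0,0],[-0.35,0,-0.1,0,0,0,0],[-0.35,0,-0.1,0,0,0,0],[-0.35,0.03,0,0,0,0,0],[-0.35,0.02,0,0,0,0,0],[-0.35,0.01,0,0,0,0,0],[-0.35,0.01,0,0,0,0,0]]' >/dev/null; python3 -c "from h import *;st()"
for i in 1 2 3 4 5 6; do python3 -m pendant '[[-0.35,0.01,0,0,0,0,0]]' >/dev/null; python3 -c "from h import *;st()"; done
```

```text
t 4.97 board xy [-61.7   3.3] z 74.5 toolx deg 12.3 Fboard [-0.65 -0.5 ] Fz 0.25 w 0.0301
t 5.1 board xy [-58.4   3.9] z 74.4 toolx deg 12.4 Fboard [-1.73  0.03] Fz 1.3 w 0.0303
t 5.22 board xy [-54.3   4.2] z 74.4 toolx deg 12.4 Fboard [-0.82  0.12] Fz 0.48 w 0.0302
t 5.35 board xy [-50.    4.2] z 74.5 toolx deg 12.4 Fboard [-0.62  0.99] Fz 0.29 w 0.0302
t 5.47 board xy [-45.8   4.2] z 74.6 toolx deg 12.4 Fboard [-1.76 -0.37] Fz 0.58 w 0.0301
t 5.6 board xy [-41.8   4.1] z 74.6 toolx deg 12.4 Fboard [-1.11  0.49] Fz -0.12 w 0.03
t 5.72 board xy [-37.8   4.1] z 74.6 toolx deg 12.4 Fboard [-0.84 -1.12] Fz -0.43 w 0.0305
```

```bash
python3 -m pendant '[[-0.35,-0.055,0,0,0,0,0],[-0.35,-0.055,0,0,0,0,0],[-0.35,-0.065,0,0,0,0,0],[-0.35,0,-0.096,0,0,0,0],[-0.35,0,-0.096,0,0,0,0],[-0.35,0,-0.096,0,0,0,0],[-0.35,0,0,0,0,0,0],[-0.35,0.02,0,0,0,0,0],[-0.35,0.02,0,0,0,0,0],[-0.35,0.01,0,0,0,0,0]]' >/dev/null; python3 -c "from h import *;st()"
for i in 1 2 3 4 5 6 7 8; do python3 -m pendant '[[-0.35,0.01,0,0,0,0,0]]' >/dev/null; python3 -c "from h import *;st()"; done
```

```text
t 6.97 board xy [-87.  118.4] z 74.7 toolx deg 12.3 Fboard [ 0.2  -0.34] Fz 0.13 w 0.0304
t 7.1 board xy [-83.7 118.9] z 74.5 toolx deg 12.4 Fboard [-0.45  0.49] Fz -0.84 w 0.03
t 7.22 board xy [-81.5 119.1] z 74.4 toolx deg 12.4 Fboard [-7.45 -2.95] Fz 4.55 w 0.0301
t 7.35 board xy [-77.7 119.1] z 74.4 toolx deg 12.4 Fboard [-5.68 -2.58] Fz 4.12 w 0.03
t 7.47 board xy [-74.1 119.4] z 74.4 toolx deg 12.4 Fboard [-9.22 -1.08] Fz 7.04 w 0.0301
t 7.6 board xy [-70.7 119.7] z 74.3 toolx deg 12.4 Fboard [-9.86 -0.59] Fz 7.15 w 0.0303
t 7.72 board xy [-66.8 119.9] z 74.3 toolx deg 12.4 Fboard [-9.82 -0.4 ] Fz 8.16 w 0.0306
t 7.85 board xy [-62.9 119.9] z 74.3 toolx deg 12.4 Fboard [-9.4  -0.22] Fz 8.78 w 0.0302
t 7.97 board xy [-58.9 119.9] z 74.3 toolx deg 12.4 Fboard [-9.22  0.47] Fz 7.9 w 0.03
```

Tin C clearly resists more (about 9 N, against 1–1.5 N for the other two). The vertical force is odd, though, so I check by eye before pushing further.

Run:
```python
from h import *
a=robot.snapshot("side")[:,:,::-1]; cv2.imwrite("pics/side1.png",a)
b=robot.snapshot("scene")[:,:,::-1]; cv2.imwrite("pics/scene1.png",b)
cv2.imwrite("pics/c2.png",np.vstack([cv2.resize(a[170:370,200:467],(400,300)),cv2.resize(b[140:290,190:390],(400,300))]))
```

```text
(no output)
```

View pics/c2.png

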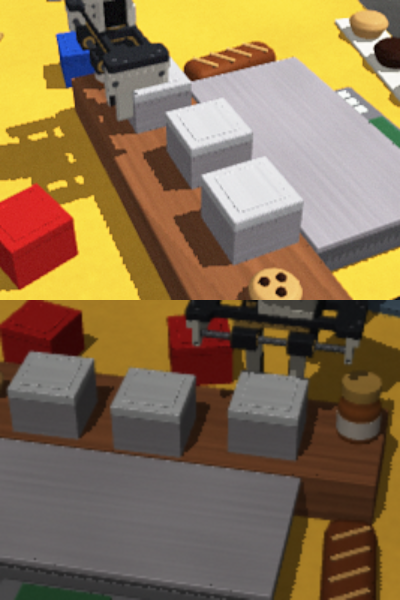

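Nothing is tilted, and C slides flat, clear of the jar. So tin C (on the +y side, at about (325,190) in the first scene picture) is the coin tin. I release briefly to relax the drag, then push it on.

```bash
python3 -m pendant '[[-0.35,-0.02,0,0,0,0,0],[-0.35,0,0,0,0,0,0],[-0.35,0.01,0,-0.002,0,0,0],[-0.35,0.01,0,0,0,0,0],[-0.35,0.015,0,0,0,0,0],[-0.35,0.015,0,0,0,0,0],[-0.35,0.015,0,0,0,0,0]]' >/dev/null; python3 -c "from h import *;st()"
python3 -m pendant '[[-0.35,0.015,0,0,0,0,0],[-0.35,0.015,0,0,0,0,0],[-0.35,0.015,0,0,0,0,0],[-0.35,0.015,0,0,0,0,0]]' >/dev/null; python3 -c "from h import *;st()"
python3 -m pendant '[[-0.35,0.015,0,0,0,0,0],[-0.35,0.015,0,0,0,0,0],[-0.35,0.015,0,0,0,0,0],[-0.35,0.015,0,0,0,0,0]]' >/dev/null; python3 -c "from h import *;st()"
python3 -m pendant '[[-0.35,0.015,0,0,0,0,0],[-0.35,0.015,0,0,0,0,0],[-0.35,0.015,0,0,0,0,0],[-0.35,0.015,0,0,0,0,0]]' >/dev/null
python3 - <<'E'
from h import *
st(); cv2.imwrite("pics/side2.png",robot.snapshot("side")[:,:,::-1]);cv2.imwrite("pics/scene2.png",robot.snapshot("scene")[:,:,::-1])
E
```

```text
t 8.95 board xy [-40.2 119.9] z 75.3 toolx deg 12.4 Fboard [-9.11  0.72] Fz 8.89 w 0.0302
t 9.45 board xy [-16.3 119.8] z 75.3 toolx deg 12.4 Fboard [-9.83 -0.21] Fz 8.94 w 0.0304
t 9.95 board xy [  7.5 119.9] z 75.3 toolx deg 12.4 Fboard [-10.11   0.22] Fz 8.76 w 0.0302
t 10.45 board xy [ 31.8 119.9] z 75.0 toolx deg 12.4 Fboard [-7.29 -0.12] Fz 4.72 w 0.0304
```

View pics/scene2.png

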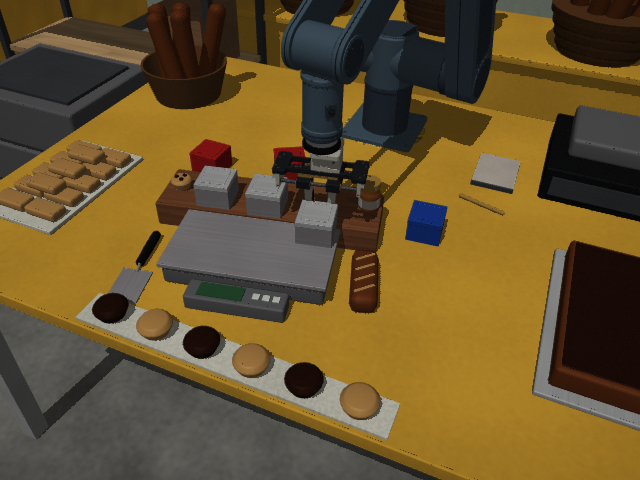

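Tin C now straddles the gap at about (317,225) and is square to the board. The empty tins at (216,187) and (267,196) are still on the board. About 62 mm of push remains.

```bash
python3 -m pendant '[[-0.35,0.015,0,0,0,0,0],[-0.35,0.015,0,0,0,0,0],[-0.35,0.015,0,0,0,0,0],[-0.35,0.015,0,0,0,0,0],[-0.35,0.015,0,0,0,0,0],[-0.35,0.015,0,0,0,0,0],[-0.35,0.015,0,0,0,0,0]]' >/dev/null
python3 - <<'E'
from h import *
st()
im=robot.snapshot("scene")[:,:,::-1]; cv2.imwrite("pics/scene3.png",im)
hsv=cv2.cvtColor(cv2.GaussianBlur(im,(3,3),0),cv2.COLOR_BGR2HSV)
m=cv2.inRange(hsv,(0,0,112),(179,30,145)); m=cv2.morphologyEx(m,cv2.MORPH_CLOSE,np.ones((5,5)));m=cv2.morphologyEx(m,cv2.MORPH_OPEN,np.ones((5,5)))
for c in cv2.findContours(m,cv2.RETR_EXTERNAL,cv2.CHAIN_APPROX_NONE)[0]:
    w=ray("scene",c[:,0],.118)[:,:2]*1000; r=cv2.minAreaRect(w.astype(np.float32))
    if 300<cv2.contourArea(c)<2000 and r[0][0]<900: print(c[:,0].mean(0).round(),'board',(R@(np.array(r[0])-O)).round(1),np.round(r[1],1),round(r[2],1))
E
```

```text
t 11.43 board xy [ 76.3 119.3] z 75.4 toolx deg 12.4 Fboard [-3.63  0.09] Fz -2.65 w 0.0303
[311. 227.] board [129.8 120.4] [76.7 75.2] 13.1
[259. 187.] board [ 17.  -16.1] [79.  46.9] 26.8
[215. 177.] board [   6.8 -119.3] [76.9 72.3] 13.6
```

```bash
python3 -m pendant '[[-0.35,0.011,0,0,0,0,0],[-0.35,0.011,0,0,0,0,0],[-0.35,0.011,0,0,0,0,0],[-0.35,0.008,0,0,0,0,0],[-0.35,0,0,0,0,0,0],[-0.35,0,0,0,0,0,0],[-0.35,-0.01,0,0,0,0,0],[-0.35,-0.03,0,0,0,0,0],[-0.35,-0.05,0,0,0,0,0],[-0.35,-0.05,-0.0,-0.0,0,0,0],[-0.35,0,0,-0.1,0,0,0],[-0.35,0,0,-0.1,0,0,0],[-0.35,0,0,-0.1,0,0,0],[-0.35,-0.1,0,-0.1,0,0,0],[-0.35,-0.1,0,0,0,0,0],[-0.35,-0.1,0,0,0,0,0],[-0.35,-0.1,0,0,0,0,0],[-0.35,0,0,0,0,0,0],[-0.35,0,0,0,0,0,0],[-0.35,0,0,0,0,0,0]]' >/dev/null
python3 - <<'E'
from h import *
st()
for n,lo,hi in(("scene",112,145),("side",205,245)):
    im=robot.snapshot(n)[:,:,::-1]; cv2.imwrite(f"pics/{n}4.png",im)
    hsv=cv2.cvtColor(cv2.GaussianBlur(im,(3,3),0),cv2.COLOR_BGR2HSV)
    m=cv2.inRange(hsv,(0,0,lo),(179,30,hi)); m=cv2.morphologyEx(m,cv2.MORPH_CLOSE,np.ones((5,5)));m=cv2.morphologyEx(m,cv2.MORPH_OPEN,np.ones((5,5)))
    for c in cv2.findContours(m,cv2.RETR_EXTERNAL,cv2.CHAIN_APPROX_NONE)[0]:
        w=ray(n,c[:,0],.118)[:,:2]*1000; r=cv2.minAreaRect(w.astype(np.float32))
        if 300<cv2.contourArea(c)<2500 and r[0][0]<900: print(n,c[:,0].mean(0).round(),'board',(R@(np.array(r[0])-O)).round(1),np.round(r[1],1),round(r[2],1))
E
```

```text
t 13.97 board xy [-122.8  119.1] z 235.6 toolx deg 12.4 Fboard [0.1  0.47] Fz -0.79 w 0.0305
scene [568. 355.] board [284.1 622.1] [142.7 344.4] 90.0
scene [310. 232.] board [146.2 121.6] [75.  73.6] 11.6
scene [266. 186.] board [14.5 -1. ] [73.7 71.4] 12.9
scene [215. 177.] board [   5.8 -119.1] [75.  71.8] 13.6
side [584. 349.] board [ 207.  -321.3] [55.  32.7] 2.4
side [368. 296.] board [   3.5 -117.8] [74.4 74.8] 13.1
side [339. 252.] board [11.4  0.5] [74.9 75.6] 13.1
side [129. 208.] board [-312.3  308.1] [112.4  78.8] 0.6
side [372. 204.] board [139.4 118.4] [70.7 71.7] 12.0
```

View pics/scene4.png

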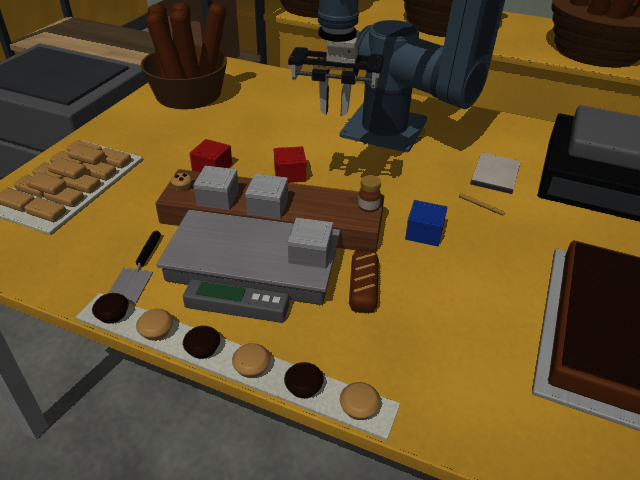

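Tin C stands at (310,240) in the picture, square and wholly on the plate. In the plate frame it is at about x −5 mm and y +120 mm, inside the 57 and 138 mm limits. The empty tins are on the board at x of about 4 and 13 mm, and the bystanders look untouched.

```bash
python3 -c "
from workcell import robot
print(robot.finish_job())"
```

```text
the job is handed in; nothing more can be done
None
```

I found the coin tin by feel (about 9 N to push, against 1–1.5 N for the other two), slid it wholly onto the scale plate, left both empty tins standing on the board, and handed the job in; no verdict was returned.

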